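Hook the pull handle on and hold the spring jaw open at the mark

TASK

The spring-closed jaw of the small clamping fixture has to be held open so that a part can be laid in. Take the loose pull handle by its grip, hang its eye right down over the upright hook on the jaw's tongue while the jaw is still shut, and then draw the jaw open with the handle until the jaw's pointer is level with the blade of the rider on the scale bar. Finish while still holding it there: the program ends with the gripper on the handle, pulling against the spring, and neither the gripper nor the arm may touch the fixture itself; leave the other things where they stand.

Things in the scene. Friction and masses are not known exactly. Their poses are not given: they have to be found in the camera images.
- fixture: Low steel clamping fixture, fixed. Origin on the bench, under the line where the jaws meet; base plate 12 mm high, from x = -95 to +75 mm, 124 mm wide (y). The jaw is pulled open along -x (roughly to the robot's left); z up. Jaws 75 mm high, the fixed one at +x. The sliding jaw's tongue, 26 mm wide, top at z = 60 mm, runs out to x = -132 mm with the hook at -120 mm. Scale bar on the -y side.
- jaw_slide (a joint): Opening of the sliding jaw in m: 0 shut, 0.075 fully out, growing as it slides along the fixture's -x. A spring shuts it: about 3 N at 0, rising by 100 N/m; it goes back as soon as it is let go.
- hook_stem (a point): Point on the axis of the steel hook on the jaw's tongue, 74 mm over the bench, where the eye should hang; moves with the jaw, axes as the fixture's. The hook: upright 8 mm round stem from the tongue's top (14 mm lower) to a blunt tip 23 mm above this point; its upper 10 mm lean over to +x, so it reaches 4 mm to the -x side and 13 mm to the +x side of the axis. Foot collar 18 mm wide, 5 mm high.
- pull_handle: The loose pull handle as a whole; origin under the centre of its grip, axes as for point handle_grip.
- handle_grip (a point): Centre of the black grip of the loose pull handle, 17 mm above its underside. Grip along x: waist 48 x 18 (y) x 30 mm high between end flanges 8 x 32 x 34 mm, 64 mm long in all; strap to the eye along +x. About 0.15 kg, balanced within the grip. Lies on the bench with the eye clear of it; its +x points like the fixture's +x, to about 45 degrees at worst.
- handle_eye (a point): Centre of the handle's eye, a flat-lying ring of 6 mm steel wire, 32 mm inside and 44 mm outside, 75 mm from the grip's centre along the handle's +x and at the grip's mid height. When pulling, the far inside of the ring bears on the hook, so that the eye's centre lies about 12 mm to the fixture's -x of the stem's axis.
- pointer (a point): Tip of the thin pointer on the side of the sliding jaw, 43 mm over the bench; it moves with the jaw along the scale bar.
- mark (a point): Tip of the thin upright blade on the rider clamped to the scale bar; the blade is the mark, and is fixed for the run. Axes parallel to the fixture's: the pointer is at the mark when it has the same position along the fixture's x. 30 to 55 mm of opening bring it there.
- insert_b: Small white metal insert, 26 x 34 x 30 mm, standing on the bench; origin under its centre. Leave alone.
- bush_1: Upright steel bush, diameter 36 mm, 84 mm high; origin under its centre. Leave alone.

How it is judged:
On the way:
1. the handle's eye hangs round the hook's stem, below its tip, with the jaw still shut (horizontal distance between handle_eye and hook_stem below 0.016 m and z of handle_eye in the frame of hook_stem below 0.012 m and value of joint jaw_slide below 0.015 m), for 0.1 s.
At the end, for the whole second after the job is handed in: Through the last second: pointer within 5 mm of the rider's blade along the fixture, jaw at rest (under 10 mm/s), eye round the hook (centre within 20 mm of the stem), handle pulling the hook with over 2 N and held in the fingers with over 2 N, arm and fingers off the fixture (x of pointer in the frame of mark between -0.005 and 0.005 m and velocity of joint jaw_slide between -0.01 and 0.01 m/s and horizontal distance between handle_eye and hook_stem below 0.02 m and contact force between pull_handle and fixture above 2 N and contact force between the fingers and pull_handle above 2 N and contact force between each of the arm, the fingers and fixture below 0.5 N); the arm keeps its last pose, push and grip.
It fails at once if another loose thing (insert or bush) is moved by more than 25 mm (distance of any of insert_b, bush_1 from where it was at the start of the episode above 0.025 m).
It also fails if it takes over 38 s, if anything falls off the work surface, if the arm or the gripper's body presses on something with over 40 N, if the wrist force passes 120 N, or if a joint passes its speed limit or range.

ROBOT

A 6-joint arm with a two-finger parallel gripper is mounted at the origin on the work surface; the furniture and walls round the work are solid. World frame = base frame: x ahead of the robot, y to its left, z up, the work surface at z = 0. Lengths are in m, angles in rad, forces in N, time in s.
With the tool pointing down it reaches from about 0.2 to 0.875 m from the base axis. Payload 3.4 kg.
Tool frame: the origin (TCP) lies between the finger pads; the fingertips stand 25 mm ahead of it and the grasp point (between the pads) lies 6 mm ahead of it (r.nose_length is the z of the fingertips in the tool frame, in m); z points along the fingers, x is the direction in which the jaws open and shut, and the axes are right-handed (so a half turn about z gives the same grasp; the last joint's range is limited). The gripper opens to 94 mm and grips with 3 to 60 N. Pads are 16 mm wide; open, the fingers measure 119 mm over their backs; the gripper's body (75 mm by 177 mm) begins 78 mm behind the grasp point.
Start: joints at [-1.351, 0.276, 1.505, -0, 1.361, -0.121], TCP at [0.192, -0.542, 0.197] pointing down, gripper open.
Joint ranges: [-2.89, 2.89], [-0.75, 2.08], [0.22, 2.7], [-1.18, 4.32], [0.11, 2.71], [-2.7, 2.7]. Speed limits (rad/s): [2.57, 2.57, 3.14, 3.14, 3.14, 3.14].

INTERFACE

Orientations are given as a unit quaternion [w, x, y, z].
In Python, from plant import r, gripper_to, inverse_kinematics, vision, models, telemetry gives the robot as it stands. Calls block until the motion is done:
- r.move_to(position, orientation): joint-space move of the TCP to a pose.
- r.move_l(position, rot=None, vel=0.15, guard=None): straight line of the TCP; rot=None keeps the orientation; vel is the mean speed in m/s. With guard (N) it stops when the force on the tool has changed by that much, and returns True; else False.
- r.movej(angles): joint-space move.
- gripper_to(opening, f_grip=None): finger opening in m; f_grip is the grip in N (None keeps the last); returns when the fingers have stopped.
- r.hold(seconds).
- inverse_kinematics(position, orientation): joint angles nearest the present ones, or None.
- vision.snapshot(name): name is "scene" or "top" or "wrist"; returns the picture (420x560x3 uint8, red, green, blue); there is no depth.
- vision.get_calibration(name): a dict with "fx", "fy", "cx", "cy" (pixels), "D" ([k1, k2, p1, p2, k3] as OpenCV has them; the pictures are not rectified), "position" and "orientation" of the camera in the world. Camera axes: x right, y down, z forward; pixel columns grow to the right and rows downward; lengths in m; the calibration is good to about 2 mm. A picture is of the moment at which its call begins: read the wrist's pose just before it. get_calibration takes no time and is no camera call; for the wrist camera it gives the pose at the moment of the call.
A pose or a line that the arm cannot do raises r.PlanningError and nothing moves.
- r.sign_off(): hands the job in, once; it reports no verdict.
Trained networks look in the newest picture that a camera, given by its name, has taken for a name from the list of things; names that differ only in an ending like _2 or _b are one class to them, and where a whole thing is asked for, a point or a joint stands for the part that bears it (a point fixed in the world has none). Each returns a list of dicts, best first, with "score" (0 to 1); they miss things now and then, are a little off and sometimes report something else, mostly with a low value. They report only what shows in the picture. A call takes as long as a camera call.
- models.boxes_of(thing, camera): "at" ([x, y, z] in m, in world coordinates, good to about 4 mm: the middle of the surface that is visible of it).
- models.regions_of(thing, camera): "pixels" (420x560 bool, what is visible of it).
- models.mark_of(thing, camera): "at" ([x, y, z] in m, in world coordinates, good to about 4 mm: a listed point, or the origin of a listed thing).
Readings, each from a call of its own:
- telemetry.current_t(): time.
- telemetry.current_joints(): joint angles.
- telemetry.current_dq(): joint speeds.
- telemetry.current_joint_efforts(): joint torques, N m.
- telemetry.current_ee_pos(): TCP position.
- telemetry.current_tool_rot(): TCP orientation.
- telemetry.current_wrist_force(): force on the tool from outside, world axes, zero at the start.
- telemetry.current_torque(): the same for the moment, N m.
- telemetry.current_opening(): finger opening in m.
Only numpy, scipy, OpenCV 4.12 (cv2) and the standard library are available. Lean on these libraries where they do the work, as an engineer would, in place of code of your own. Each camera call takes 0.05 s, during which the arm holds its last target.

## Working session

There is one attempt and no reset: what is moved stays moved. The work goes in short steps, each a Python script; the robot and the scene stay as the last script left them, time stands still between calls to the robot, and variables do not carry over. Pictures are saved under pics/ and viewed, and the job is handed in when it is done.

```bash
ls; mkdir -p pics; python3 - <<'E'
from plant import r, vision, models, telemetry
import cv2, numpy as np
for n in ["scene","top","wrist"]:
    im=vision.snapshot(n); cv2.imwrite(f"pics/{n}0.png",im[:,:,::-1])
    c=vision.get_calibration(n); print(n,{k:np.round(v,4).tolist() for k,v in c.items()})
for cam in ["top","scene"]:
    for t in ["handle_grip","handle_eye","pull_handle","hook_stem","pointer","mark","fixture","insert_b","bush_1"]:
        print(cam,t,[(np.round(d["at"],4).tolist(),round(d["score"],2)) for d in models.mark_of(t,cam)][:3])
print(telemetry.current_t())
E
```

```text
pics
scene {'fx': 503.272, 'fy': 503.272, 'cx': 283.6359, 'cy': 203.5076, 'D': [0.0018, 0.0, 0.0, 0.0, 0.0], 'position': [0.0412, 0.7099, 0.5004], 'orientation': [0.1518, -0.2529, 0.8191, -0.492]}
top {'fx': 451.4164, 'fy': 451.4164, 'cx': 283.4146, 'cy': 213.8884, 'D': [0.0352, 0.0, 0.0, 0.0, 0.0], 'position': [0.4357, 0.0394, 0.9045], 'orientation': [0.032, -0.6971, 0.7161, -0.0174]}
wrist {'fx': 338.4359, 'fy': 338.4359, 'cx': 276.6657, 'cy': 208.4059, 'D': [-0.0751, 0.0, 0.0, 0.0, 0.0], 'position': [0.2686, -0.5148, 0.3843], 'orientation': [0.1146, 0.809, -0.5707, -0.082]}
top handle_grip [([0.419, 0.1518, 0.0161], 0.83)]
top handle_eye [([0.4487, 0.0839, 0.0218], 0.66)]
top pull_handle [([0.4223, 0.1543, -0.0024], 0.86)]
top hook_stem [([0.4943, -0.0099, 0.0723], 0.61)]
top pointer [([0.4298, -0.0942, 0.0456], 0.64)]
top mark [([0.434, -0.0618, 0.0443], 0.39), ([0.5421, 0.2301, -0.003], 0.2)]
top fixture [([0.4807, -0.129, 0.0067], 0.61)]
top insert_b [([0.5417, 0.2327, -0.0003], 0.48)]
top bush_1 [([0.6014, -0.0697, 0.0011], 0.84), ([0.4361, -0.0608, 0.0421], 0.42)]
scene handle_grip [([0.4173, 0.1523, 0.0189], 0.92)]
scene handle_eye [([0.4471, 0.0802, 0.0165], 0.73)]
scene pull_handle [([0.4178, 0.1538, -0.0008], 0.95), ([0.5979, -0.072, -0.0014], 0.49)]
scene hook_stem [([0.4942, -0.0127, 0.0743], 0.89)]
scene pointer [([0.4283, -0.092, 0.0447], 0.97)]
scene mark [([0.435, -0.0598, 0.0483], 0.68)]
scene fixture [([0.4851, -0.1307, -0.0013], 0.72)]
scene insert_b [([0.5403, 0.2353, -0.0039], 0.93)]
scene bush_1 [([0.6018, -0.0729, 0.0001], 0.8), ([0.4847, -0.1292, 0.0005], 0.23)]
1.05
```

View pics/top0.png

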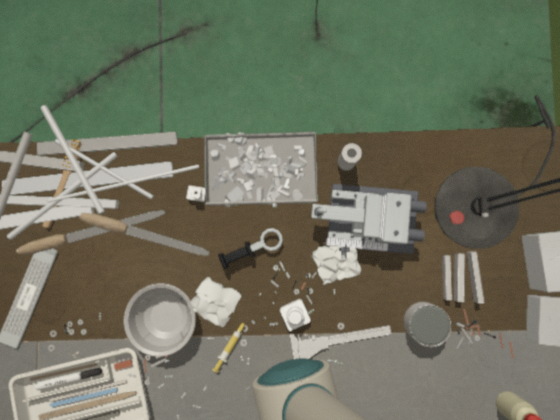

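View pics/scene0.png

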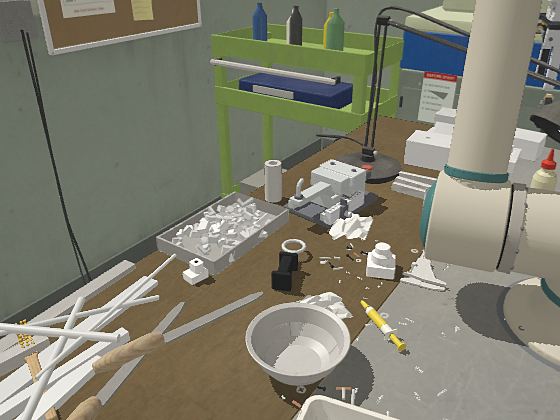

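View pics/wrist0.png

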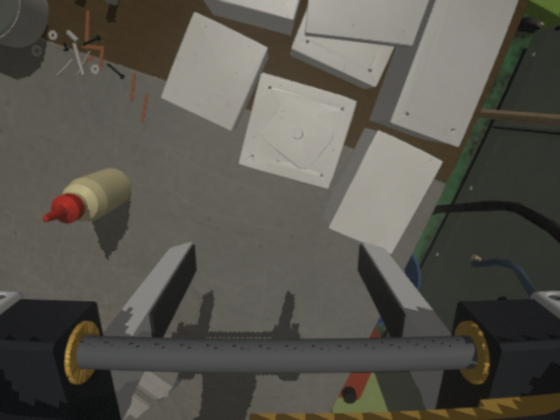

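The top view shows the handle's grip at about (238,256) with its eye at (271,240), the hook near (320,210), the jaws near (390,215) and the rider and pointer by (345,243). The insert is at (197,194), the bush at (349,156), and there's a tray behind the handle. Next I'll refine these points with ray casting.

```bash
cat > h.py <<'E'
import numpy as np, cv2
from scipy.spatial.transform import Rotation as R
from plant import r, gripper_to, inverse_kinematics, vision, models, telemetry
def rq(q): return R.from_quat([q[1],q[2],q[3],q[0]])
def qw(rot): q=rot.as_quat(); return [q[3],q[0],q[1],q[2]]
def K(c): return np.array([[c["fx"],0,c["cx"]],[0,c["fy"],c["cy"]],[0,0,1]])
def ray(c,px,z):
    p=cv2.undistortPoints(np.array([[px]],float),K(c),np.array(c["D"],float))[0,0]
    d=rq(c["orientation"]).apply([p[0],p[1],1.]); o=np.array(c["position"])
    return o+d*(z-o[2])/d[2]
def proj(c,P):
    Rm=rq(c["orientation"]).inv(); v=Rm.apply(np.atleast_2d(P)-np.array(c["position"]))
    return cv2.projectPoints(v.reshape(-1,1,3),np.zeros(3),np.zeros(3),K(c),np.array(c["D"],float))[0][:,0]
def save(im,name,box=None,s=1):
    if box: x0,y0,x1,y1=box; im=im[y0:y1,x0:x1]
    cv2.imwrite("pics/"+name,cv2.resize(im,None,fx=s,fy=s,interpolation=cv2.INTER_CUBIC)[:,:,::-1])
def down(ang):  # tool z down, tool x along ang (world)
    x=np.array([np.cos(ang),np.sin(ang),0]); z=np.array([0,0,-1.]); y=np.cross(z,x)
    return R.from_matrix(np.c_[x,y,z])
E
python3 - <<'E'
from h import *
acc={}
for k in range(3):
  for cam in ["top","scene"]:
    im=vision.snapshot(cam)
    for t in ["handle_grip","handle_eye","hook_stem","pointer","mark","fixture"]:
        d=models.mark_of(t,cam)
        if d: acc.setdefault((t,cam),[]).append(d[0]["at"])
for k,v in acc.items(): print(k,len(v),np.round(np.mean(v,0),4),np.round(np.std(v,0),4))
ct=vision.get_calibration("top"); cs=vision.get_calibration("scene")
it=vision.snapshot("top"); isc=vision.snapshot("scene")
save(it,"topz.png",(190,130,440,290),3.2); save(isc,"scz.png",(230,150,410,300),4.4)
for p in [(205,135),(317,132),(318,203),(207,205)]: print("tray",ray(ct,p,0.04).round(3), )
print(telemetry.current_t())
E
```

```text
('handle_grip', 'top') 3 [0.421  0.1517 0.0184] [0.001  0.0012 0.0016]
('handle_eye', 'top') 3 [0.4496 0.0843 0.0194] [0.0007 0.0009 0.0005]
('hook_stem', 'top') 3 [ 0.4921 -0.009   0.0725] [0.0007 0.0008 0.0012]
('pointer', 'top') 3 [ 0.4313 -0.0927  0.0458] [0.0009 0.0013 0.0004]
('mark', 'top') 3 [ 0.433  -0.0609  0.043 ] [0.0008 0.0015 0.0011]
('fixture', 'top') 3 [ 0.4815 -0.127   0.0037] [0.0007 0.001  0.0019]
('handle_grip', 'scene') 3 [0.4194 0.1522 0.0177] [0.0005 0.0008 0.0012]
('handle_eye', 'scene') 3 [0.4468 0.0829 0.0196] [0.0005 0.0008 0.001 ]
('hook_stem', 'scene') 3 [ 0.4975 -0.0115  0.0749] [0.0023 0.0004 0.0005]
('pointer', 'scene') 3 [ 0.4295 -0.0935  0.0434] [0.0016 0.0005 0.001 ]
('mark', 'scene') 3 [ 0.435  -0.0621  0.0457] [0.0007 0.0004 0.0005]
('fixture', 'scene') 3 [ 0.484  -0.1319  0.0014] [0.0006 0.001  0.0011]
tray [0.655 0.205 0.04 ]
tray [ 0.654 -0.013  0.04 ]
tray [ 0.516 -0.01   0.04 ]
tray [0.518 0.203 0.04 ]
3.25
```

View pics/topz.png

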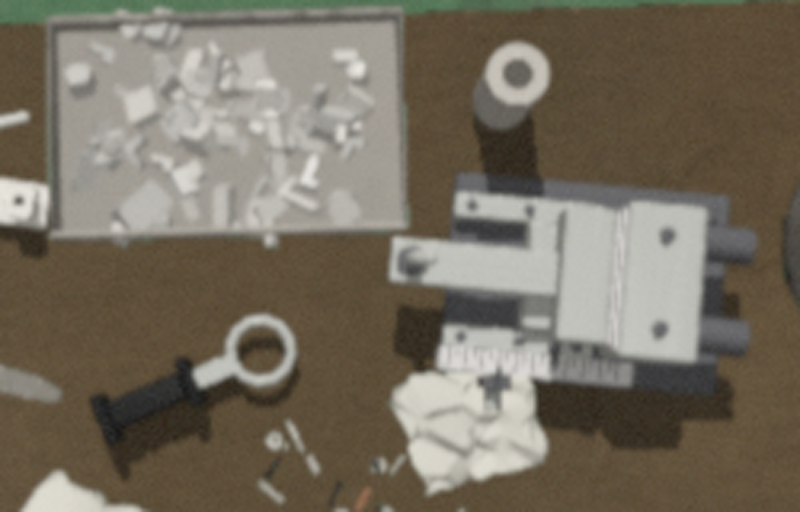

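View pics/scz.png

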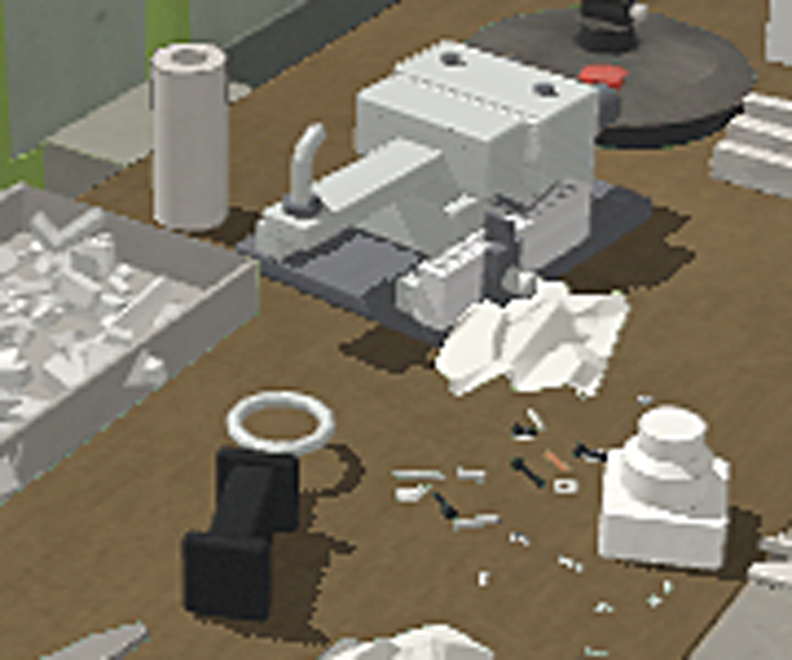

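```bash
python3 - <<'E'
from h import *
ct=vision.get_calibration("top"); cs=vision.get_calibration("scene")
T=lambda x,y,z:ray(ct,(190+x/3.2,130+y/3.2),z)
S=lambda x,y,z:ray(cs,(230+x/4.4,150+y/4.4),z)
print("tongue end",T(392,237,.06),T(390,281,.06)," root",T(556,243,.06),T(556,297,.06))
print("seam",T(627,207,.075),T(612,357,.075))
print("collar",T(410,263,.065),S(302,205,.065))
print("grip",T(150,400,.034),"eye",T(260,350,.02),S(280,423,.017))
print("fixed jaw far edge",T(708,208,.075),T(695,361,.075))
print("pointer?",S(447,212,.043),"blade top",S(498,212,.05),T(495,372,.05))
E
```

```text
tongue end [0.51205006 0.00104193 0.06      ] [0.48625667 0.00299919 0.06      ]  root [ 0.5058311  -0.09442175  0.06      ] [ 0.47428447 -0.09320809  0.06      ]
seam [ 0.52415151 -0.13329124  0.075     ] [ 0.43855752 -0.12121586  0.075     ]
collar [ 0.49612512 -0.00871924  0.065     ] [ 0.49473849 -0.00516018  0.065     ]
grip [0.42011578 0.14819414 0.034     ] eye [0.44855871 0.08197644 0.02      ] [0.44848611 0.08160708 0.017     ]
fixed jaw far edge [ 0.52223021 -0.17920008  0.075     ] [ 0.43511009 -0.16789095  0.075     ]
pointer? [ 0.46020804 -0.07221802  0.043     ] blade top [ 0.43518874 -0.07296169  0.05      ] [ 0.43159363 -0.05740351  0.05      ]
```

```bash
python3 - <<'E'
from h import *
cs=vision.get_calibration("scene");ct=vision.get_calibration("top")
p=telemetry.current_ee_pos(); P=np.array(p)
print(p, telemetry.current_tool_rot(), proj(cs,[P,P+[0,0,.1],P+[0,0,.2]]),proj(ct,[P,P+[0,0,.2]]))
print("lamp base",ray(ct,(480,207),0.02),"top pole?",[ray(cs,(385,20),0.3)])
ims=vision.snapshot("scene"); save(ims,"scl.png",(340,0,560,200),3.6)
for x,y in [(.42,.152)]:
  for a in [22.1,202.1]:
    q=inverse_kinematics([x,y,.12],qw(down(np.radians(a)))); print(a,np.round(q,3) if q is not None else None)
for a in [-6.5,173.5]:
    q=inverse_kinematics([.50,.07,.12],qw(down(np.radians(a)))); print(a,np.round(q,3) if q is not None else None)
E
```

```text
[ 0.19222143 -0.54195024  0.19668997] [ 2.07176283e-05  8.16781218e-01 -5.76947519e-01  4.18600645e-05] [[542.32885001  88.88396677]
 [553.58816446  42.87314973]
 [565.88138513  -7.32839851]] [[698.55137928 404.03860743]
 [885.72860038 477.75275496]]
lamp base [ 0.50075248 -0.32395305  0.02      ] top pole? [array([ 0.62116579, -0.62414954,  0.3       ])]
22.1 [ 0.191  0.144  1.886 -0.     1.112 -0.194]
202.1 None
-6.5 [ 1.000e-03  2.290e-01  1.773e+00 -0.000e+00  1.139e+00  1.150e-01]
173.5 None
```

View pics/scl.png

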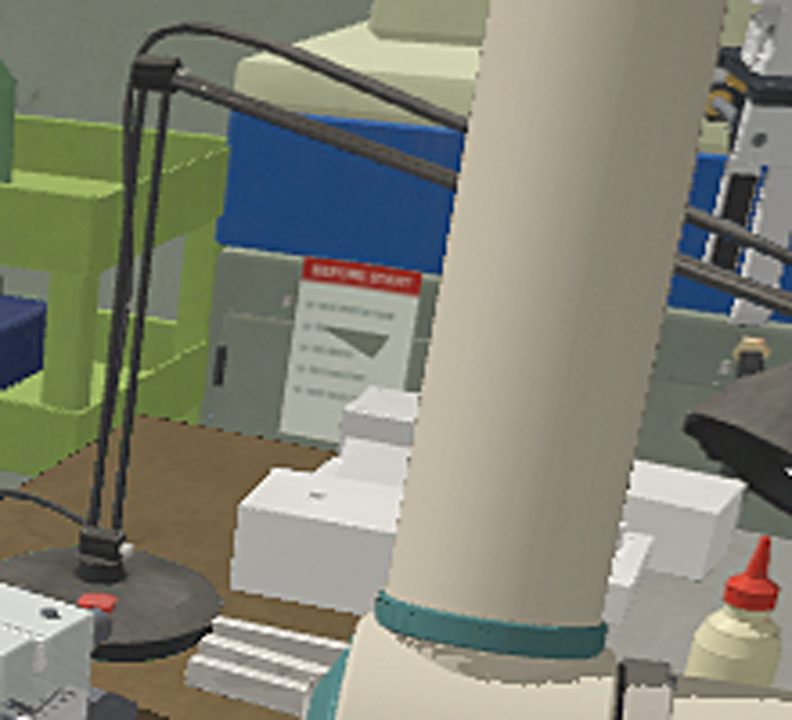

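```bash
python3 - <<'E'
from h import *
cs=vision.get_calibration("scene");ct=vision.get_calibration("top")
def dirr(c,px):
    a=ray(c,px,0.0); o=np.array(c["position"]); d=a-o; 
    p=cv2.undistortPoints(np.array([[px]],float),K(c),np.array(c["D"],float))[0,0]
    d=rq(c["orientation"]).apply([p[0],p[1],1.]); return o,d/np.linalg.norm(d)
print("base scene",ray(cs,(368,158),.03))
# pole plane: scene line & top line
def plane(c,a,b):
    o,d1=dirr(c,a);_,d2=dirr(c,b); n=np.cross(d1,d2); n/=np.linalg.norm(n); return n,n@o
n1,c1=plane(cs,(368,146),(383,21)); n2,c2=plane(ct,(485,206),(559,186))
u=np.cross(n1,n2);u/=np.linalg.norm(u)
for z in [0.03,.1,.2,.3,.4,.5]:
    print("pole",z,np.linalg.solve(np.array([n1,n2,[0,0,1]]),[c1,c2,z]).round(3))
for px in [(383,21),(534,65),(545,119),(531,117)]:
    for y in [-.25,-.35,-.45,-.55]:
        o,d=dirr(cs,px); t=(y-o[1])/d[1]; P=o+t*d; print(px,P.round(3),proj(ct,P).round(0)[0])
it=vision.snapshot("top"); save(it,"topl.png",(430,80,560,280),4)
E
```

```text
base scene [ 0.50346898 -0.32646007  0.03      ]
pole 0.03 [ 0.493 -0.294  0.03 ]
pole 0.1 [ 0.501 -0.317  0.1  ]
pole 0.2 [ 0.512 -0.351  0.2  ]
pole 0.3 [ 0.523 -0.385  0.3  ]
pole 0.4 [ 0.534 -0.419  0.4  ]
pole 0.5 [ 0.545 -0.453  0.5  ]
(383, 21) [ 0.462 -0.25   0.354] [535. 217.]
(383, 21) [ 0.506 -0.35   0.339] [610. 180.]
(383, 21) [ 0.55  -0.45   0.324] [684. 144.]
(383, 21) [ 0.594 -0.55   0.308] [755. 109.]
(534, 65) [ 0.179 -0.25   0.305] [531. 446.]
(534, 65) [ 0.193 -0.35   0.285] [602. 428.]
(534, 65) [ 0.207 -0.45   0.265] [670. 411.]
(534, 65) [ 0.222 -0.55   0.244] [735. 394.]
(545, 119) [ 0.141 -0.25   0.217] [500. 446.]
(545, 119) [ 0.152 -0.35   0.187] [559. 430.]
(545, 119) [ 0.162 -0.45   0.157] [614. 415.]
(545, 119) [ 0.173 -0.55   0.128] [666. 401.]
(531, 117) [ 0.164 -0.25   0.216] [499. 429.]
(531, 117) [ 0.177 -0.35   0.186] [558. 412.]
(531, 117) [ 0.19  -0.45   0.157] [612. 396.]
(531, 117) [ 0.202 -0.55   0.127] [663. 382.]
```

View pics/topl.png

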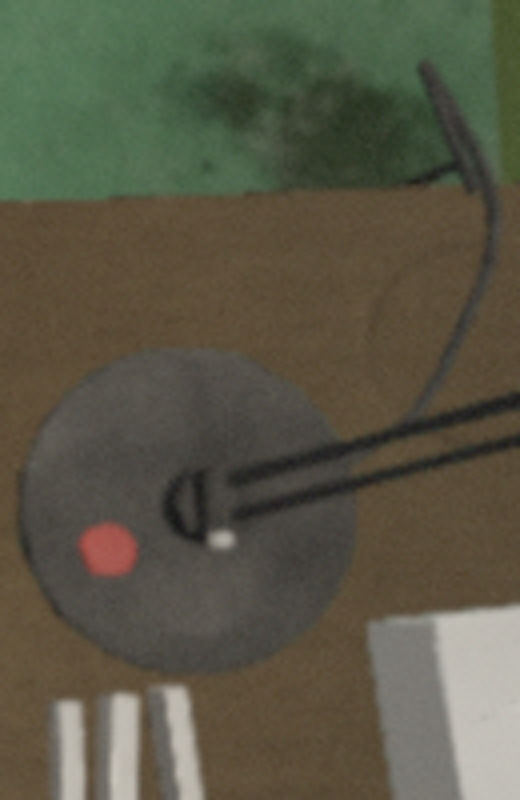

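```bash
python3 - <<'E'
from h import *
cw=vision.get_calibration("wrist")
m=rq(cw["orientation"]).as_matrix(); print("cam x",m[:,0].round(2),"y",m[:,1].round(2),"z",m[:,2].round(2))
for P in [(.2,-.35,.285),(.207,-.4,.27),(.207,-.45,.265),(.215,-.5,.255),(.3,-.4,.28),(.3,-.45,.28),(.16,-.4,.17),(.17,-.45,.157)]: print(P,proj(cw,P).round(0)[0], (m.T@(np.array(P)-cw["position"])).round(3))
E
```

```text
cam x [ 0.34 -0.94 -0.  ] y [-0.9  -0.32  0.28] z [-0.26 -0.09 -0.96]
(0.2, -0.35, 0.285) [-183.  160.] [-0.178 -0.019  0.099]
(0.207, -0.4, 0.27) [-65. 173.] [-0.129 -0.013  0.116]
(0.207, -0.45, 0.265) [ 63. 212.] [-0.082  0.001  0.125]
(0.215, -0.5, 0.255) [198. 227.] [-0.032  0.007  0.138]
(0.3, -0.4, 0.28) [ -44. -102.] [-0.098 -0.095  0.082]
(0.3, -0.45, 0.28) [ 96. -72.] [-0.051 -0.079  0.086]
(0.16, -0.4, 0.17) [ 65. 210.] [-0.145  0.001  0.224]
(0.17, -0.45, 0.157) [145. 215.] [-0.094  0.005  0.239]
```

The lamp's arm and head cross the direct path at about y −0.37, up to z 0.36. So I'll lift over it first, then swing across and go down on the handle.

```bash
python3 - <<'E'
from h import *
t0=telemetry.current_t()
r.move_l([0.192,-0.542,0.47],vel=0.35)
print(telemetry.current_t()-t0, np.round(telemetry.current_joints(),3))
g=np.array([0.420,0.152])
o=qw(down(np.radians(22.1)))
r.move_to([0.41,0.15,0.42],o)
print(telemetry.current_t()-t0)
gripper_to(0.07)
r.move_l([g[0],g[1],0.19],vel=0.3)
print(telemetry.current_t()-t0,telemetry.current_ee_pos(),telemetry.current_wrist_force())
cw=vision.get_calibration("wrist"); im=vision.snapshot("wrist"); save(im,"w1.png")
for t in ["handle_grip","handle_eye","hook_stem","pointer","mark"]:
    print(t,[(np.round(d["at"],4).tolist(),round(d["score"],2)) for d in models.mark_of(t,"wrist")][:2])
print(proj(cw,[[.42,.152,.017],[.448,.083,.017]]))
E
```

```text
0.9332999999999996 [-1.351  0.264  0.871 -0.     2.009 -0.121]
3.5082999999999998
5.0 [0.42095972 0.15222076 0.19110461] [0.17414885 0.35118878 0.90448699]
handle_grip [([0.4184, 0.1521, 0.0177], 0.95)]
handle_eye [([0.4488, 0.0862, 0.0151], 0.87)]
hook_stem []
pointer [([0.4263, -0.0903, 0.0455], 0.69)]
mark []
[[275.85377955 187.45852646]
 [275.81438126 250.39934293]]
```

View pics/w1.png

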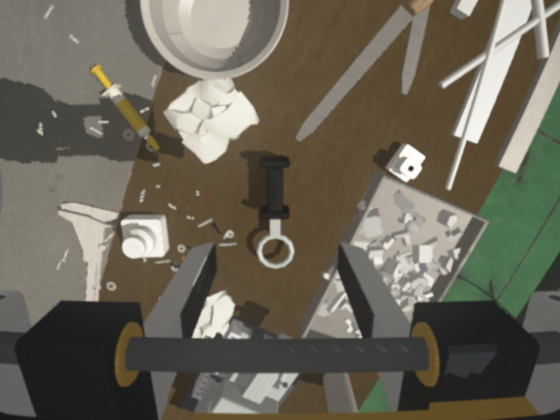

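The wrist view shows the grip at (275,186) and the eye at (276,250). They line up with the jaws and match my projection, so I'll grasp.

```bash
python3 - <<'E'
from h import *
t0=telemetry.current_t()
print(r.move_l([0.420,0.152,0.029],vel=0.2,guard=12),telemetry.current_ee_pos())
gripper_to(0.0,f_grip=50)
print(telemetry.current_opening(),telemetry.current_wrist_force(),telemetry.current_t())
r.move_l([0.420,0.152,0.15],vel=0.2)
print(telemetry.current_opening(),telemetry.current_ee_pos(),telemetry.current_wrist_force())
for cam in ["top","scene","wrist"]:
    im=vision.snapshot(cam); save(im,f"{cam}2.png")
    for t in ["handle_grip","handle_eye"]:
        print(cam,t,[(np.round(d["at"],4).tolist(),round(d["score"],2)) for d in models.mark_of(t,cam)][:2])
print(telemetry.current_t())
E
```

```text
False [0.42086683 0.15216266 0.02965451]
0.0007429637558366408 [-0.07962799  0.51728675  0.16149019] 10.725
0.0005988802573438633 [0.41918264 0.15182726 0.14922878] [0.31979549 0.18227217 0.46268875]
top handle_grip [([0.4213, 0.152, 0.0214], 0.73)]
top handle_eye [([0.4502, 0.0851, 0.0203], 0.74)]
scene handle_grip [([0.4162, 0.1548, 0.02], 0.67)]
scene handle_eye [([0.4429, 0.0844, 0.0191], 0.72)]
wrist handle_grip [([0.4192, 0.1526, 0.0161], 0.67)]
wrist handle_eye []
11.9333
```

View pics/wrist2.png

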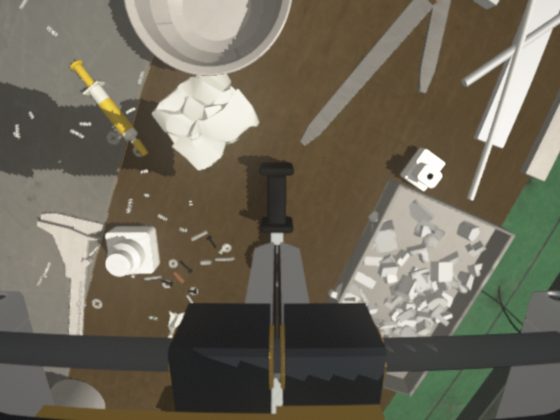

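View pics/scene2.png

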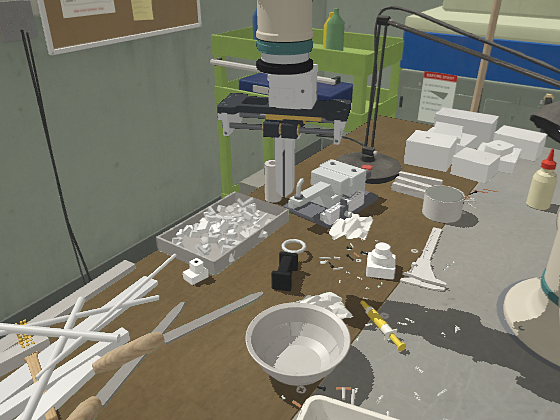

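```bash
python3 - <<'E'
from h import *
p=np.array(telemetry.current_ee_pos()); rot=rq(telemetry.current_tool_rot())
print(p,rot.as_matrix().round(3),np.round(telemetry.current_joints(),3), r.nose_length)
tip=p+rot.apply([0,0,r.nose_length])
for cam in ["top","scene","wrist"]:
    c=vision.get_calibration(cam); print(cam,proj(c,[p,tip]).round(0).tolist(), c["position"])
E
```

```text
[0.41983598 0.15196161 0.14962066] [[ 0.927  0.376 -0.001]
 [ 0.376 -0.927 -0.   ]
 [-0.001 -0.    -1.   ]] [ 0.191  0.117  1.837  0.     1.188 -0.194] 0.025
top [[226.0, 257.0], [228.0, 256.0]] [0.4357092  0.03941986 0.90448225]
scene [[285.0, 199.0], [285.0, 213.0]] [0.041207   0.70985696 0.50042506]
wrist [[277.0, 251.0], [277.0, 236.0]] [0.38952713 0.22695945 0.33788937]
```

View pics/top2.png

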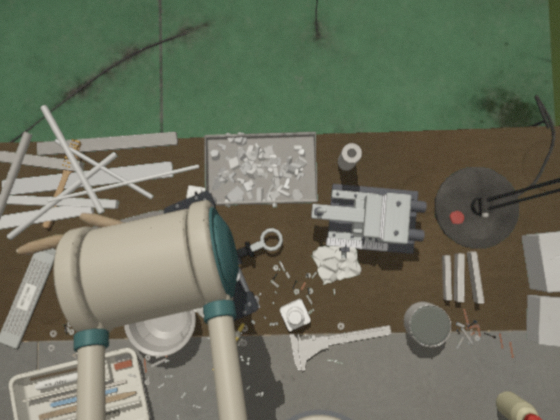

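```bash
python3 - <<'E'
from h import *
p=np.array(telemetry.current_ee_pos())
for cam in ["scene","wrist"]:
    c=vision.get_calibration(cam); print(cam,[(z,proj(c,[p[0],p[1],z]).round(0)[0].tolist()) for z in [.125,.135,.145,.155,.165,.175,.185]])
im=vision.snapshot("scene"); save(im,"scf.png",(210,90,360,300),2.8)
im=vision.snapshot("wrist"); save(im,"wf.png",(170,140,390,300),3.5)
E
```

```text
scene [(0.125, [285.0, 213.0]), (0.135, [285.0, 207.0]), (0.145, [285.0, 202.0]), (0.155, [285.0, 196.0]), (0.165, [285.0, 190.0]), (0.175, [285.0, 184.0]), (0.185, [285.0, 178.0])]
wrist [(0.125, [277.0, 236.0]), (0.135, [277.0, 242.0]), (0.145, [277.0, 248.0]), (0.155, [277.0, 255.0]), (0.165, [277.0, 262.0]), (0.175, [277.0, 270.0]), (0.185, [277.0, 279.0])]
```

View pics/scf.png

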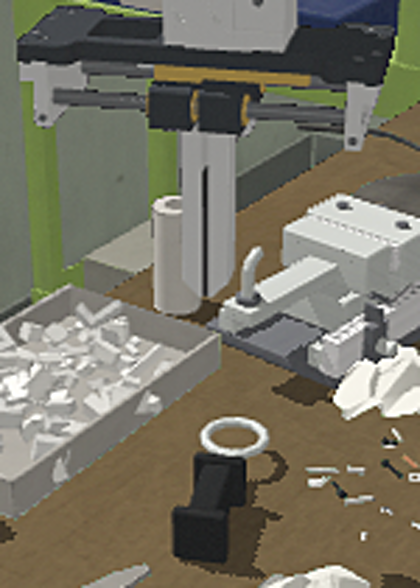

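View pics/wf.png

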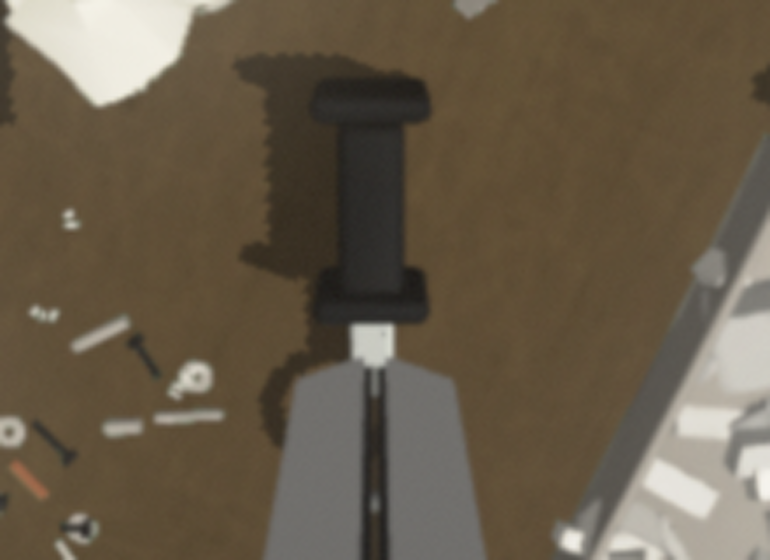

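```bash
python3 - <<'E'
from h import *
from scipy.optimize import least_squares
cs=vision.get_calibration("scene");cw=vision.get_calibration("wrist")
p=np.array(telemetry.current_ee_pos())
f=lambda P:np.r_[proj(cs,P)[0]-[285,196.5],proj(cw,P)[0]-[277,244.3]]
s=least_squares(f,p); d=s.x-p; print(s.x,d,s.fun)
h=np.array([np.cos(np.radians(-67.9)),np.sin(np.radians(-67.9))]); print("along handle",d[:2]@h,"across",d[:2]@[-h[1],h[0]])
E
```

```text
[0.4170613  0.1584589  0.15697519] [-0.00290969  0.00646342  0.0071254 ] [-1.15693257  0.14271042 -0.43107671  0.12743681]
along handle -0.007083244283482629 across -0.0002642187575646817
```

The closed fingers grabbed nothing. Triangulating from the scene and wrist views puts the fingertips about 7 mm above the reported TCP, where the description says 25 mm below. That explains why they closed over the grip. I'll go down again with that correction, guarded.

```bash
python3 - <<'E'
from h import *
gripper_to(0.07,f_grip=50)
print(r.move_l([0.420,0.152,0.03],vel=0.25,guard=10))
print(r.move_l([0.420,0.152,-0.001],vel=0.06,guard=6),telemetry.current_ee_pos())
im=vision.snapshot("scene"); save(im,"scg.png",(210,120,360,300),3.2)
print(telemetry.current_wrist_force(),telemetry.current_t())
E
```

```text
False
False [ 0.42015086  0.15203482 -0.00096286]
[-0.55055428  0.34707868 -0.04867549] 14.5333
```

View pics/scg.png

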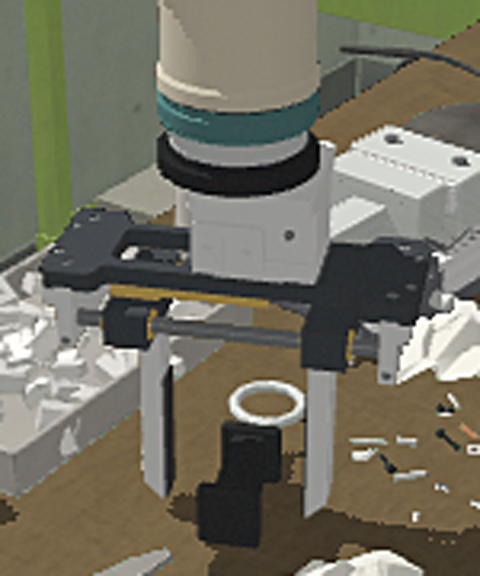

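The fingers now straddle the grip with the tips just off the bench. I'll close and lift.

```bash
python3 - <<'E'
from h import *
gripper_to(0.0,f_grip=50)
print(telemetry.current_opening(),telemetry.current_wrist_force())
r.move_l([0.420,0.152,0.115],vel=0.25)
print(telemetry.current_opening(),telemetry.current_wrist_force())
p=np.array(telemetry.current_ee_pos());print(p)
for cam in ["top","scene","wrist"]:
    im=vision.snapshot(cam); save(im,f"{cam}3.png")
    for t in ["handle_grip","handle_eye"]:
        print(cam,t,[(np.round(d["at"],4).tolist(),round(d["score"],2)) for d in models.mark_of(t,cam)][:2])
    print(proj(vision.get_calibration(cam),[p+[0,0,.018],p+[.028,-.069,.018]]).round(0).tolist())
print(telemetry.current_t())
E
```

```text
0.01764347727942973 [-0.34044663 -0.06406876  0.45375781]
0.0176506361877604 [-0.34311532  0.09572405 -0.91127327]
[0.41917417 0.15184573 0.1142853 ]
top handle_grip []
top handle_eye [([0.4493, 0.0838, 0.1353], 0.87)]
[[228.0, 257.0], [268.0, 239.0]]
scene handle_grip [([0.4169, 0.1522, 0.1324], 0.71)]
scene handle_eye [([0.448, 0.0822, 0.1332], 0.7), ([0.4357, -0.0597, 0.0469], 0.33)]
[[285.0, 209.0], [295.0, 188.0]]
wrist handle_grip [([0.4181, 0.1501, 0.1338], 0.98)]
wrist handle_eye []
[[276.0, 264.0], [276.0, 372.0]]
16.45
```

View pics/scene3.png

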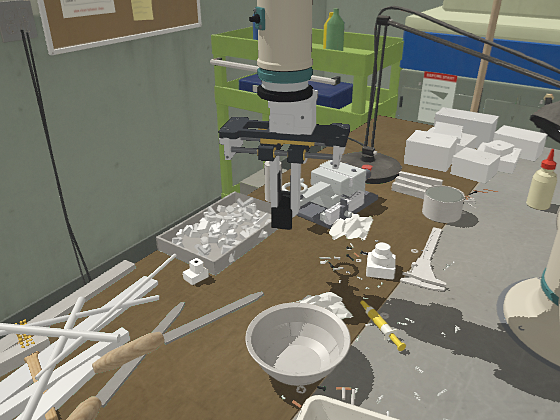

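View pics/wrist3.png

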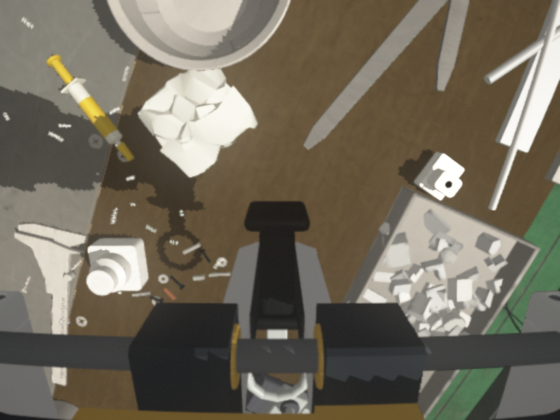

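Held: the opening reads 17.6 mm and all views put the eye within a few mm of where it should be. Next I'll turn it to the fixture's axis and hover the eye over the hook.

```bash
cat >> h.py <<'E'
FA=np.radians(-96.0); U=np.array([np.cos(FA),np.sin(FA)]); V=np.array([-U[1],U[0]])
HOOK=np.array([0.495,-0.010]); DZ=0.0185
def tcp_for_eye(e,z): 
    g=np.array(e)-0.075*U; return [g[0],g[1],z-DZ]
QF=qw(down(FA+np.pi/2))
E
python3 - <<'E'
from h import *
t=tcp_for_eye(HOOK+0.004*U,0.122); print(t)
r.move_l(t,rot=QF,vel=0.15)
p=np.array(telemetry.current_ee_pos());print(p,telemetry.current_t())
for cam in ["top","scene","wrist"]:
    im=vision.snapshot(cam); c=vision.get_calibration(cam)
    if cam=="top": save(im,"top4.png",(200,130,430,300),3.4)
    if cam=="scene": save(im,"scene4.png",(230,120,400,250),4.5)
    if cam=="wrist": save(im,"wrist4.png")
    for tt in ["handle_grip","handle_eye","hook_stem"]:
        print(cam,tt,[(np.round(d["at"],4).tolist(),round(d["score"],2)) for d in models.mark_of(tt,cam)][:2])
print(telemetry.current_t())
E
```

```text
[np.float64(0.5024215208920034), np.float64(0.060611054571147405), 0.1035]
[0.50173705 0.06090816 0.10341678] 17.425
top handle_grip [([0.4776, -0.1306, 0.0066], 0.65)]
top handle_eye []
top hook_stem [([0.4355, -0.0616, 0.0405], 0.37)]
scene handle_grip [([0.5006, 0.0621, 0.1221], 0.91)]
scene handle_eye [([0.4951, -0.0142, 0.1232], 0.6)]
scene hook_stem [([0.4967, -0.0102, 0.0737], 0.56)]
wrist handle_grip [([0.5034, 0.0606, 0.1215], 0.56)]
wrist handle_eye []
wrist hook_stem [([0.4968, -0.0113, 0.072], 0.96)]
18.025
```

View pics/top4.png

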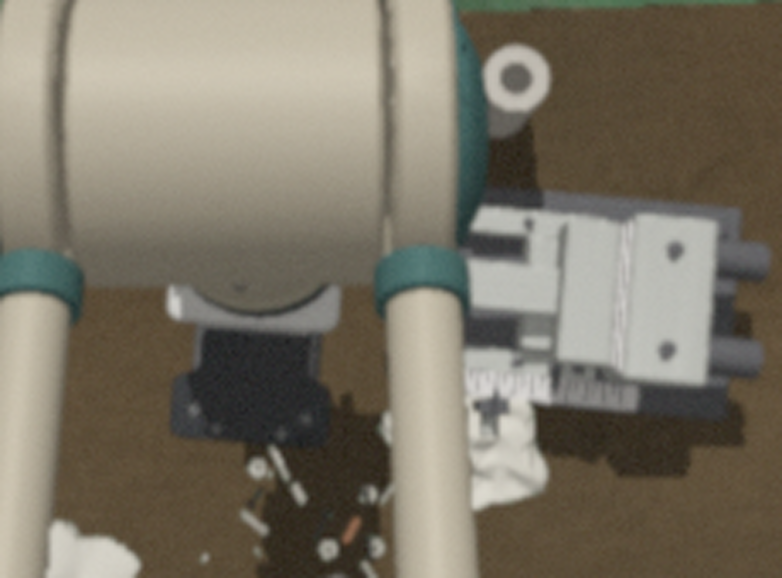

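View pics/scene4.png

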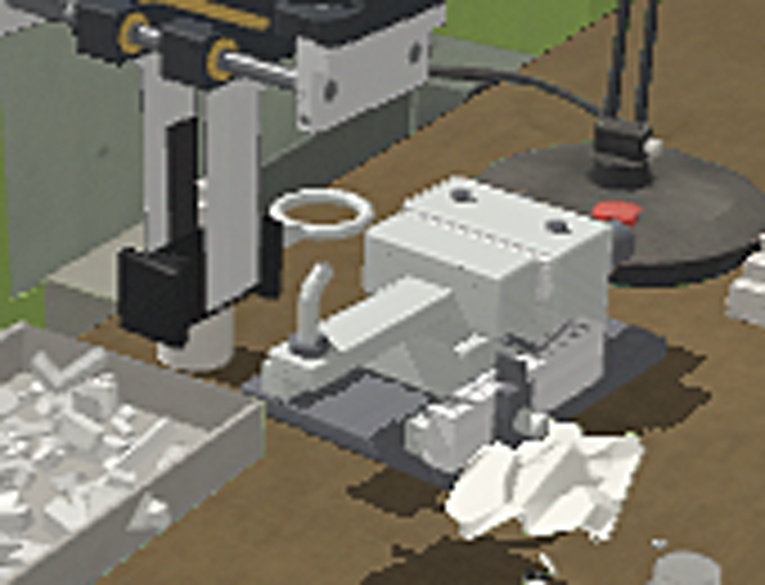

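View pics/wrist4.png

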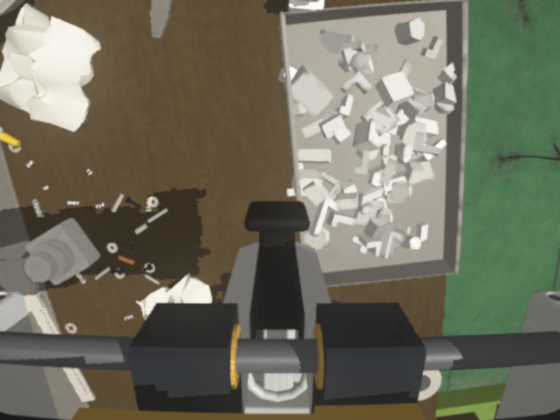

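```bash
python3 - <<'E'
from h import *
cs=vision.get_calibration("scene");cw=vision.get_calibration("wrist")
S=lambda x,y,z:ray(cs,(230+x/4.5,120+y/4.5),z)[:2]
e=S(322,213,.122); c=S(308,346,.0645); tip=S(322,270,.094); st=S(308,305,.080)
for n,v in dict(eye=e,collar=c,tip=tip,stem=st).items(): print(n,v.round(4),"rel hook u,v",((v-HOOK)@U*1e3).round(1),((v-HOOK)@V*1e3).round(1))
# model eye
p=np.array(telemetry.current_ee_pos()); print("model eye",p[:2]+.075*U)
th=np.linspace(0,2*np.pi,60)
im=vision.snapshot("wrist"); 
E0=np.r_[p[:2]+.075*U,.122]
for rad,col in [(.016,(255,0,0)),(.022,(0,255,0))]:
    for q in proj(cw,[E0+[rad*np.cos(a),rad*np.sin(a),0] for a in th]): cv2.circle(im,(int(round(q[0])),int(round(q[1]))),0,col,-1)
for z in [.06,.074,.087]:
    q=proj(cw,[[*HOOK,z]])[0]; print(z,q); cv2.circle(im,(int(q[0]),int(q[1])),1,(255,0,255),-1)
save(im,"w5.png",(200,300,360,420),5)
E
```

```text
eye [ 0.4951 -0.0141] rel hook u,v 4.1 0.5
collar [ 0.4949 -0.0047] rel hook u,v -5.2 -0.7
tip [ 0.497  -0.0181] rel hook u,v 7.8 2.9
stem [ 0.4991 -0.0109] rel hook u,v 0.5 4.2
model eye [ 0.49458066 -0.0139147 ]
0.06 [276.84587978 311.8835548 ]
0.074 [276.82835802 322.43903336]
0.087 [276.81035502 333.24906048]
```

View pics/w5.png

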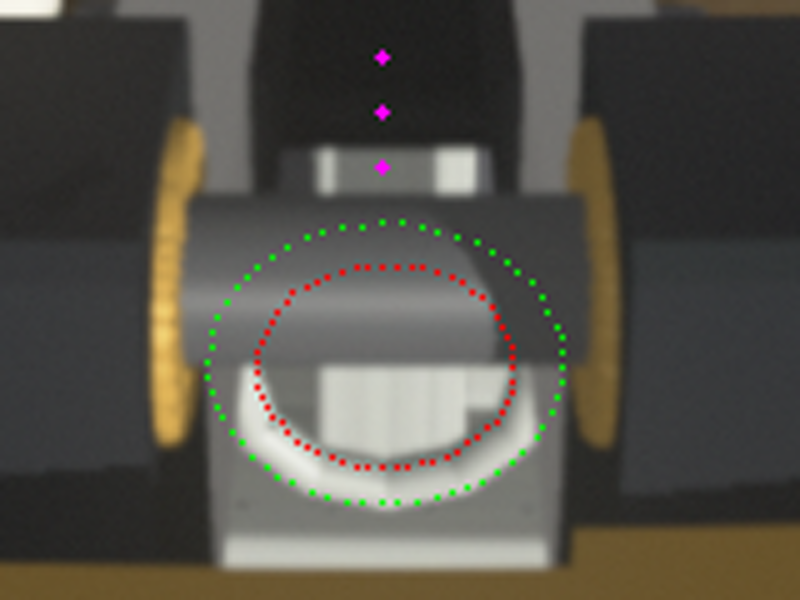

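The ring sits over the tongue's middle line in the wrist view and about 4 mm to the hook's +x, as I planned. I'll lower it guarded.

```bash
python3 - <<'E'
from h import *
t=tcp_for_eye(HOOK+0.004*U+0.001*V,0.075)
print(r.move_l(t,vel=0.08,guard=5),telemetry.current_ee_pos(),telemetry.current_wrist_force())
r.hold(0.15)
cs=vision.get_calibration("scene")
im=vision.snapshot("scene"); save(im,"scene6.png",(230,120,400,250),4.5)
for tt in ["handle_eye","hook_stem","pointer","mark"]:
    print(tt,[(np.round(d["at"],4).tolist(),round(d["score"],2)) for d in models.mark_of(tt,"scene")][:2])
print(telemetry.current_t())
E
```

```text
False [0.50375527 0.06049707 0.05666529] [ 0.09270004 -0.79002821 -0.76371576]
handle_eye [([0.4922, -0.0144, 0.0769], 0.93)]
hook_stem [([0.4989, -0.0092, 0.0764], 0.62)]
pointer [([0.4313, -0.0949, 0.0443], 0.66), ([0.4995, -0.0137, 0.0771], 0.64)]
mark [([0.436, -0.0623, 0.0447], 0.51)]
19.2167
```

View pics/scene6.png

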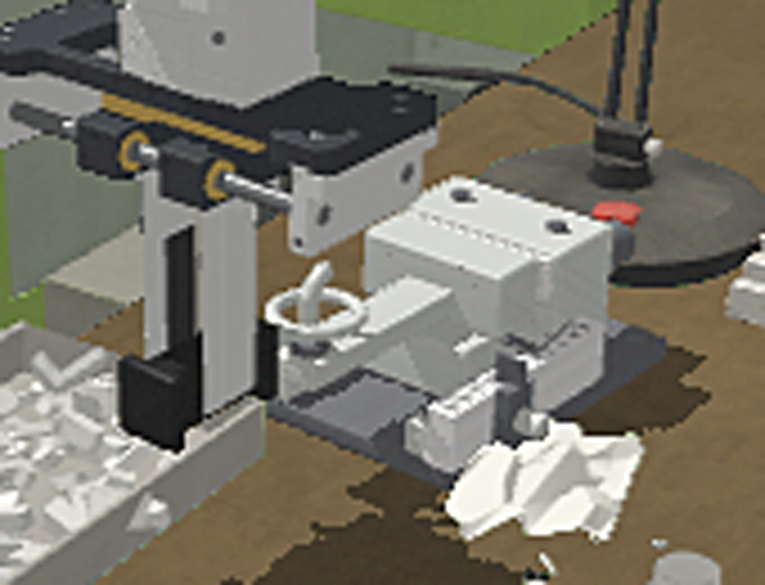

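The ring hangs round the stem below the leaning tip (ring at about (315,312), tip at (320,270) in the crop) and the jaw is still shut. Next I'll pull.

```bash
python3 - <<'E'
from h import *
r.hold(0.1)
def pull(d,vel=0.06):  # nominal jaw opening
    t=tcp_for_eye(HOOK-(0.012+d)*U+0.001*V,0.075); r.move_l(t,vel=vel)
pull(0.0); print(telemetry.current_wrist_force())
pull(0.029); r.hold(.1)
p=np.array(telemetry.current_ee_pos()); print(p,telemetry.current_wrist_force(),telemetry.current_opening())
for cam in ["scene","top"]:
    im=vision.snapshot(cam)
    save(im,f"{cam}7.png",(230,120,400,250) if cam=="scene" else (260,150,430,280),4.5)
    for tt in ["handle_eye","hook_stem","pointer","mark","fixture"]:
        print(cam,tt,[(np.round(d["at"],4).tolist(),round(d["score"],2)) for d in models.mark_of(tt,cam)][:2])
print(telemetry.current_t())
E
```

```text
[-0.00747661 -0.89908228 -0.63176877]
[0.50797115 0.10388809 0.05629059] [-0.34843795 -5.2215641  -2.10633934] 0.017535189113255925
scene handle_eye [([0.4993, 0.0311, 0.0768], 0.96)]
scene hook_stem [([0.4992, 0.0156, 0.0749], 0.63)]
scene pointer [([0.4336, -0.0685, 0.0441], 0.75)]
scene mark [([0.4339, -0.0601, 0.0435], 0.48)]
scene fixture [([0.4853, -0.13, 0.0002], 0.56)]
top handle_eye [([0.5037, 0.0319, 0.0762], 0.62)]
top hook_stem [([0.4971, 0.0165, 0.0718], 0.69)]
top pointer [([0.434, -0.0631, 0.0441], 0.78)]
top mark [([0.6026, -0.0703, 0.0017], 0.73), ([0.4344, -0.0618, 0.0452], 0.65)]
top fixture [([0.4786, -0.1327, 0.0042], 0.73)]
21.0667
```

View pics/scene7.png

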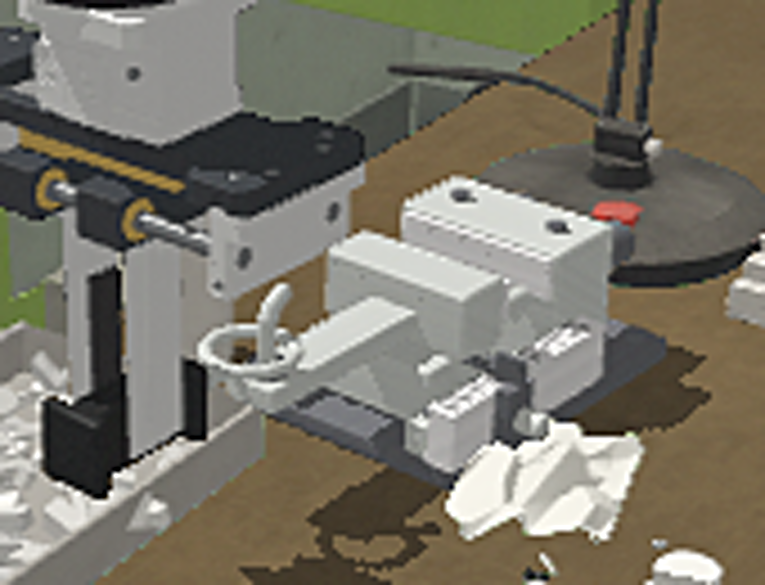

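View pics/top7.png

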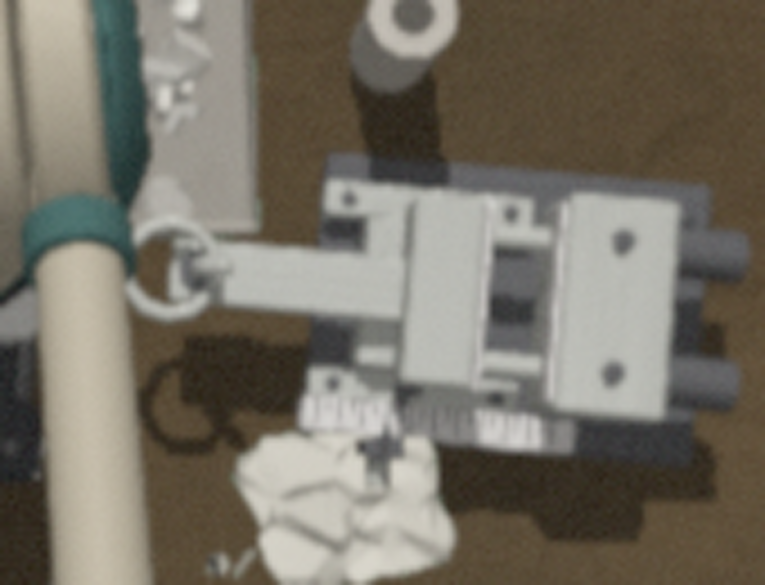

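```bash
python3 - <<'E'
from h import *
cs=vision.get_calibration("scene");ct=vision.get_calibration("top")
ms=np.zeros((420,560,3));mt=ms.copy();D={"scene":[],"top":[]}
for k in range(4):
  for cam in ["scene","top"]:
    im=vision.snapshot(cam)
    if cam=="scene": ms+=im/4
    else: mt+=im/4
    a=[max(([d for d in models.mark_of(t,cam) if abs(d["at"][0]-.434)<.02] or [dict(at=[np.nan]*3,score=0)]),key=lambda d:d["score"])["at"] for t in ["pointer","mark"]]
    D[cam].append(((np.array(a[0])-a[1])[:2]@U*1e3).round(1)); print(cam,np.round(a,4).tolist(),D[cam][-1])
save(ms.astype(np.uint8),"s8.png",(305,180,375,232),11); save(mt.astype(np.uint8),"t8.png",(315,220,395,275),9)
print(telemetry.current_t(),telemetry.current_wrist_force())
E
```

```text
scene [[0.4338, -0.0708, 0.0448], [0.4342, -0.0609, 0.046]] 9.9
top [[0.4324, -0.0671, 0.0445], [0.4353, -0.0617, 0.0432]] 5.7
scene [[0.4369, -0.0656, 0.0466], [0.4365, -0.0607, 0.0455]] 4.8
top [[0.4362, -0.0645, 0.045], [0.4328, -0.0626, 0.041]] 1.5
scene [[0.4311, -0.0687, 0.0471], [0.4332, -0.0602, 0.0442]] 8.7
top [[nan, nan, nan], [0.433, -0.0612, 0.0386]] nan
scene [[0.434, -0.0657, 0.0439], [0.4344, -0.0599, 0.0463]] 5.8
top [[0.432, -0.0624, 0.0456], [0.4332, -0.0616, 0.0417]] 0.9
22.2667 [-0.57674188 -5.08890887 -2.46141039]
```

View pics/s8.png

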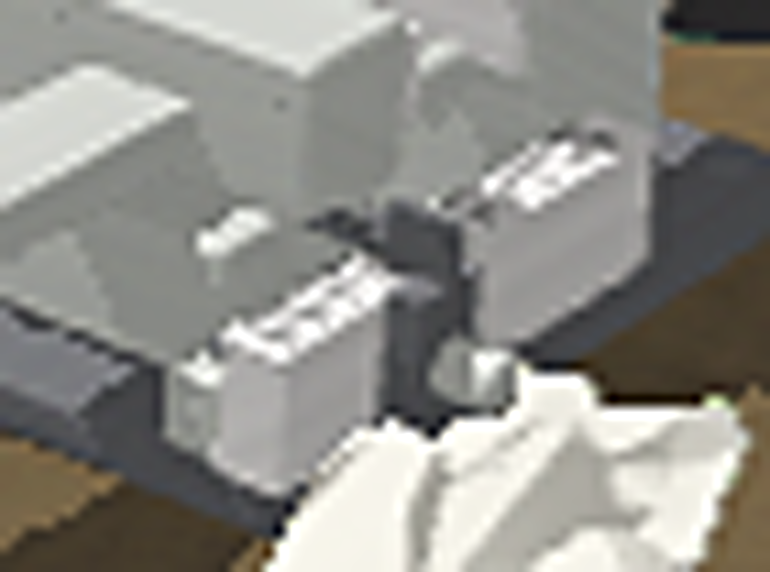

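View pics/t8.png

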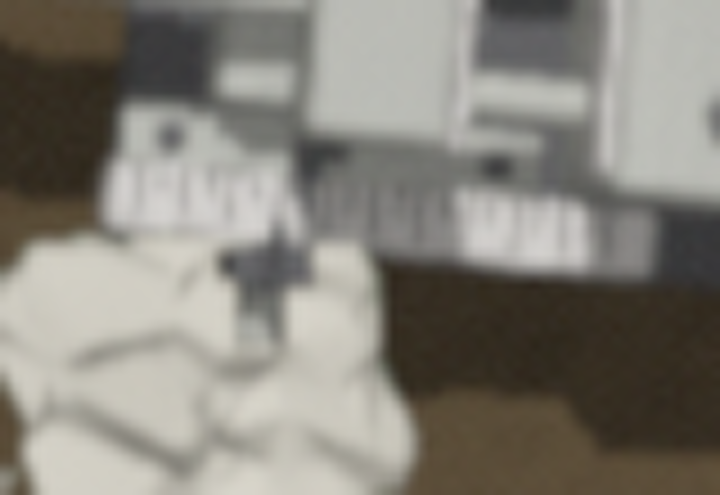

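```bash
cat > tm.py <<'E'
from h import *
def jawmove():
    out=[]
    for cam,box,z in [("top",(364,192,384,248),.075),("scene",(315,162,343,185),.07)]:
        a=cv2.imread(f"pics/{cam}0.png",0).astype(np.float32); c=vision.get_calibration(cam)
        b=np.mean([cv2.cvtColor(vision.snapshot(cam),cv2.COLOR_RGB2GRAY).astype(np.float32) for _ in range(2)],0).astype(np.float32)
        x0,y0,x1,y1=box; ctr=np.array([(x0+x1)/2,(y0+y1)/2])
        P0=ray(c,ctr,z); best=None
        # predicted path: jaw translates by -d*U at const z ; sample d and correlate warped patch
        sc=[]
        ds=np.arange(0.015,0.050,0.00025)
        for d in ds:
            q=proj(c,P0-np.r_[U*d,0])[0]-ctr
            M=np.float32([[1,0,q[0]+x0],[0,1,q[1]+y0]])
            w=cv2.warpAffine(b,M,(x1-x0,y1-y0),flags=cv2.INTER_CUBIC|cv2.WARP_INVERSE_MAP)
            sc.append(np.corrcoef(w.ravel(),a[y0:y1,x0:x1].ravel())[0,1])
        i=int(np.argmax(sc)); out.append((cam,round(ds[i]*1e3,2),round(float(sc[i]),3)))
    return out
E
python3 - <<'E'
from tm import *
print(jawmove(),telemetry.current_t())
a=cv2.imread("pics/top0.png")[:,:,::-1]; b=cv2.imread("pics/scene0.png")[:,:,::-1]
save(a,"t0z.png",(325,220,405,275),9); save(b,"s0z.png",(305,180,375,232),11)
E
```

```text
[('top', np.float64(28.0), 0.862), ('scene', np.float64(27.5), 0.559)] 22.4667
```

View pics/t0z.png

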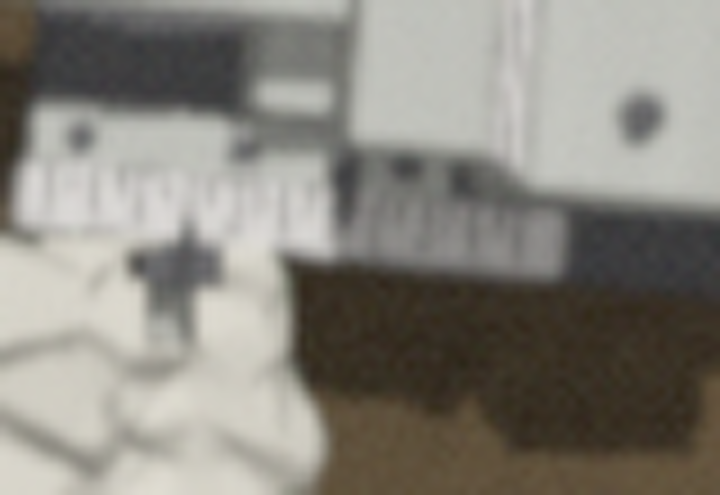

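View pics/s0z.png

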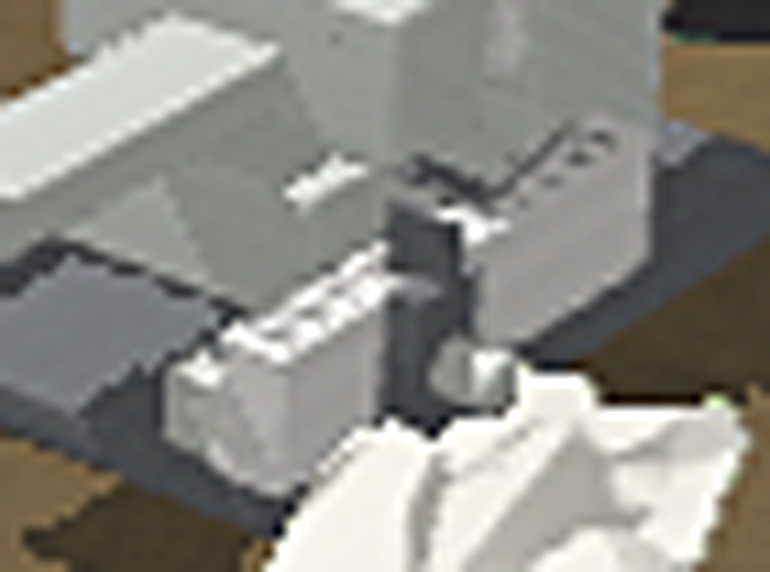

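All three estimates put the jaw about 5 mm short of the mark: the networks average about 5 mm, template matching gives 27.7 mm open of about 32.5 mm needed, and the top-view pixels give 4.4 mm. I'll draw it the rest of the way and re-measure.

```bash
python3 - <<'E'
from tm import *
t=tcp_for_eye(HOOK-(0.012+0.034)*U+0.001*V,0.075); r.move_l(t,vel=0.04); r.hold(.2)
print(telemetry.current_ee_pos(),telemetry.current_wrist_force(),telemetry.current_opening())
print(jawmove())
D={"scene":[],"top":[]};H={"scene":[],"top":[]};mm={"scene":0,"top":0}
for k in range(5):
  for cam in ["scene","top"]:
    im=vision.snapshot(cam); mm[cam]=mm[cam]+im/5.
    a=[max(([d for d in models.mark_of(t,cam) if abs(d["at"][0]-.434)<.02] or [dict(at=[np.nan]*3,score=0)]),key=lambda d:d["score"])["at"] for t in ["pointer","mark"]]
    D[cam].append(((np.array(a[0])-a[1])[:2]@U*1e3).round(1))
print(D,telemetry.current_t(),telemetry.current_ee_pos())
save(mm["scene"].astype(np.uint8),"s9.png",(305,180,375,232),11); save(mm["top"].astype(np.uint8),"t9.png",(315,220,395,275),9)
save(mm["scene"].astype(np.uint8),"s9w.png",(230,120,400,250),4.5)
E
```

```text
[0.50853323 0.10857253 0.05628   ] [-0.33569443 -6.74135165 -2.42776469] 0.01738382847264366
[('top', np.float64(32.75), 0.859), ('scene', np.float64(33.25), 0.55)]
{'scene': [np.float64(0.8), np.float64(0.1), np.float64(4.2), np.float64(1.6), np.float64(0.6)], 'top': [np.float64(-0.3), np.float64(-3.2), np.float64(-1.8), np.float64(0.3), np.float64(-3.3)]} 24.6417 [0.50852479 0.10856356 0.05626986]
```

View pics/s9.png

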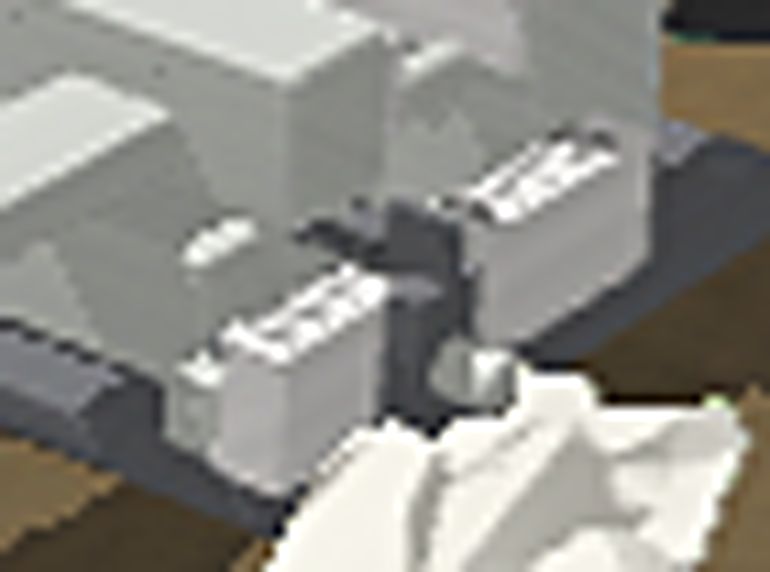

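View pics/t9.png

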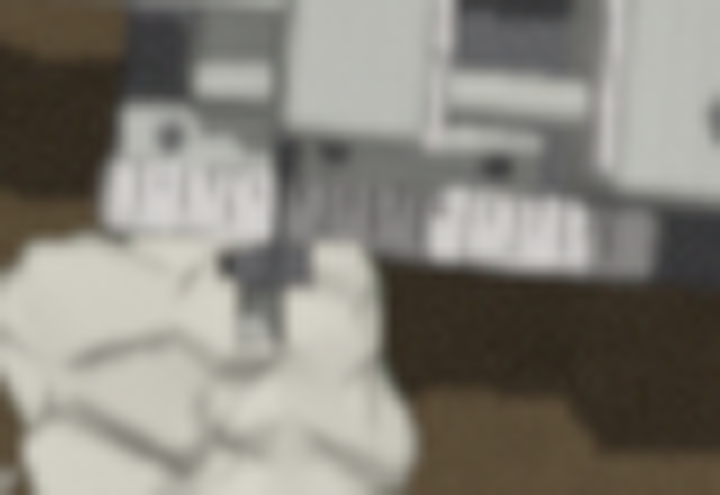

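View pics/s9w.png

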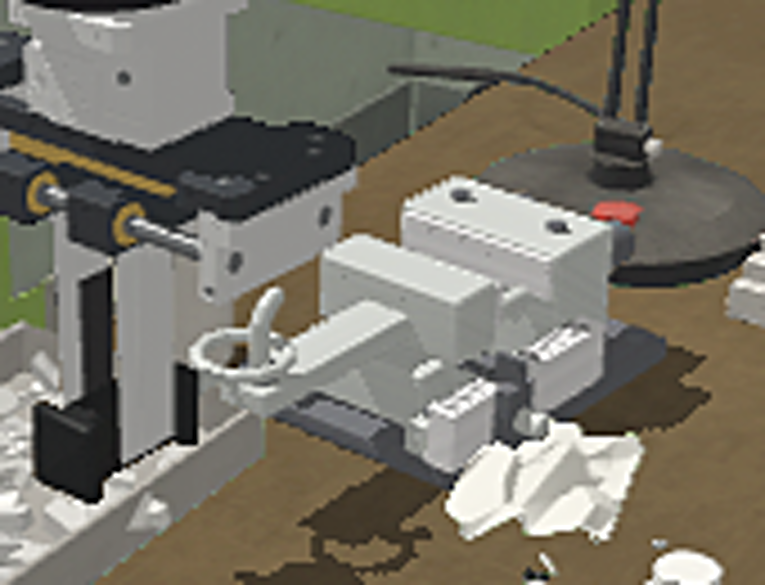

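Pointer and blade coincide: scene +1.5 mm, top −1.7 mm, mean about 0. The jaw is at rest, the pull is about 6.7 N, the eye bears on the stem and the gripper is clear of the fixture. I'll hand in.

```bash
python3 - <<'E'
from h import *
print(telemetry.current_t(),telemetry.current_ee_pos(),telemetry.current_wrist_force())
r.sign_off()
E
```

```text
24.6417 [0.50852479 0.10856356 0.05626986] [-0.29468084 -6.07182403 -2.99948693]
the job is handed in; nothing more can be done
```

I hung the handle's eye over the hook with the jaw shut, drew the jaw open to the rider's blade, and handed in at 24.6 s, still gripping and pulling. The hand-in reports no verdict.

**Last checks**
- **Pointer against blade:** averages of 5 looks gave about +1.5 mm (scene) and −1.7 mm (top), so about 0. Single readings ran from −3.3 to +4.2 mm, inside the 5 mm limit.
- **Jaw opening:** comparing the pictures with the jaw shut and open gives about 33 mm. I had estimated 32–33 mm was needed.
- **Pull and grip:** the wrist force along the pull was about 6–6.7 N. The fingers read 17.4 mm on the 18 mm waist, at a 50 N grip setting.
- **Clearances:** the last scene picture shows the ring round the stem and the gripper clear of the fixture. I did not measure contact with the fixture.
- **Insert and bush:** the arm kept clear of both. I did not measure their positions again at the end.

**What failed or disagreed**
- **First grasp:** it closed on nothing, above the grip, and moved nothing. Triangulation put the fingertips about 7 mm behind the reported tool point along the tool axis, not 25 mm ahead as described. The second grasp, with that correction, held.
- **Camera offset:** the two cameras differed steadily by 3–5 mm on the pointer position, so I used their mean.

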